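# Slide an embossing plate under the jig's spring clip

### The job

Load the brass plate into the stamping jig by fingertip, without gripping or lifting it: press the red paddle down with one fingertip so that the spring clip opens, and keep holding it down while the other fingertip pushes the plate along the channel, under the raised jaw, until it is home against the end stop. Then let the paddle come up so that the jaw clamps the plate, and leave the stamps, markers, ink pad, tube and book where they are.

Things in the scene. Friction and masses are not known exactly. Their poses are not given: they have to be found in the camera images.
- jig: Stamping jig, fixed to the table. Wooden base x=-150..65, y=-41..103 mm. Origin at table height under the plate's home centre; +x is the push direction, z up. Channel along x: white floor at z=12, aluminium guides with inner faces at y=-29.5 and +29.5 (x=-130..48, tops z=19). The plate is home with its centre at x=0, y=0. Numbers in mm. Loose things lie round it.
- stop_face (a point): Middle of the face of the dark end stop that the plate must meet: jig x=+40, y=0, z=17 mm. The stop is 71 mm wide, its top at z=21 mm.
- shaft_mid (a point): Point on the axis of the clip's steel shaft: jig x=-45, y=46, z=28 mm. The shaft is 8 mm thick, parallel to the jig's x, x=-140..50 mm; its posts reach z=34 mm.
- clip (a joint): Angle (rad) of the one-piece spring clip about its shaft: 0 at rest, jaw down and barring the channel; 0.36 fully pressed, jaw about 6 mm clear of the plate's top. Jaw resting on the plate: about 0.18; the plate passes freely above 0.22. It springs back when the paddle is let go. Pushing the plate at the closed jaw does not open it.
- jaw_mouth (a point): Fixed point on the channel floor below the front (-x) face of the closed jaw: jig x=5, y=2, z=12 mm. The black jaw block spans x=5..35, y=-4..8 mm, at rest 1 to 3 mm above the floor, on a steel arm from the shaft; top always below z=55 mm.
- paddle_top (a point): Middle of the top face of the clip's red paddle, moving with it: 115 mm along jig x (-135..-20), 44 mm wide, smooth, on the +y side of the channel. At rest it slopes up away from the channel to z=35 at y=99 mm; fully pressed it is level, top z=15.5 mm, y=54..98 mm. Pressed at its middle: about 2 N to start, 5 N fully down.
- plate_center (a point): Centre (17 mm above the table) of the brass embossing plate, a flat block 80 (x, along the channel) x 56 (y) x 10 mm thick, 0.3 to 0.45 kg, copper leaf motif on top. It lies loose on the channel floor, 45 to 75 mm short of home, its leading edge before the closed jaw; its trailing edge is 40 mm to -x of this point.
- stamp_a: Bystander: loose square wooden rubber stamp, 40 x 40 mm, 32 mm high. Origin: centre of its underside.
- stamp_b: Bystander: loose square wooden rubber stamp, 30 x 30 mm, 35 mm high. Origin: centre of its underside.
- marker_red: Bystander: loose red paint marker with black cap lying down, 130 mm long, 15 mm thick, along its x axis. Origin: centre of its underside.
- marker_yellow: Bystander: loose yellow paint marker with black cap lying down, 130 mm long, 15 mm thick, along its x axis. Origin: centre of its underside.
- ink_pad: Bystander: loose black ink pad with dark red felt, 60 x 90 x 14 mm. Origin: centre of its underside.
- tube: Bystander: loose upright cardboard tube, diameter 70 mm, 110 mm high. Origin: centre of its underside.
- book: Bystander: loose red book lying flat, 130 x 190 x 22 mm. Origin: centre of its underside.
- plate: The same brass plate; origin at the centre of its underside, x along its length.
Not all that is in view belongs to the job. There is more than one size of the plate; the job needs the smallest.

How it is judged:
By the outcome, as a careful person would: the job done as asked, in the order asked, and still so for the second after the job is handed in, with the robot touching nothing.
It also fails if it takes over 35 s, if anything falls off the work surface, if the arm or the gripper's body presses on something with over 40 N, if the wrist force passes 120 N, or if a joint passes its speed limit or range.

### The arm

A 7-joint arm with a two-finger parallel gripper is mounted at the origin on the work surface. World frame = base frame: x ahead of the robot, y to its left, z up, the work surface at z = 0. Lengths are in m, angles in rad, forces in N, time in s.
With the tool pointing down it reaches from about 0.4 to 0.875 m from the base axis. Payload 19.3 kg.
Tool frame: the origin (TCP) lies where the fingers leave the gripper's body, on its centre line; the fingertips stand bot.tip_reach ahead of it and the grasp point (between the pads) lies 54 mm ahead of it (bot.tip_reach is the distance from the TCP to the fingertips, in m); z points along the fingers, y is the line along which they close (so a half turn about z gives the same grasp; the last joint's range is limited). The gripper opens to 85 mm and grips with 20 to 120 N. Pads are 22 mm wide; open, the fingers measure 114 mm over their backs; the gripper's body (76 mm by 85 mm) begins 54 mm behind the grasp point. The pads swing forward as they close: fully open they stand 13 mm farther back than shut.
Start: joints at [-1.328, 0.521, -0.036, 1.599, 0.021, 1.021, -0.113], TCP at [0.192, 0.595, 0.304] pointing down, gripper open.
Joint ranges: [-2.91, 2.91], [-0.3, 2.13], [-1.5, 1.42], [0.17, 2.43], [-1.26, 4.41], [0.16, 1.93], [-2.52, 2.52]. Speed limits (rad/s): [1.89, 1.89, 2.39, 2.39, 3.01, 3.01, 3.01].

### API

Orientations are given as [roll, pitch, yaw] about the fixed x, y, z axes, in that order (R = Rz(yaw) Ry(pitch) Rx(roll)).
In Python, from workcell import bot gives the robot as it stands. The module is installed in compiled form; this text tells all that it offers.
- The arm moves only by the shell command python3 -m jog 'ROWS' [FORCE]. ROWS is JSON, a list that holds one entry, the list of rows, each a list of 7 numbers: the shift along the tool's x, y, z in mm, then the turn, a rotation vector about the tool's x, y, z in rad, then the opening, from 0 (shut) to 1 (fully open). In form: [[[tx, ty, tz, wx, wy, wz, fingers], ...]]. A call has 1 to 5 rows; each row shifts and turns the commanded pose from where the row before left it, along the tool's axes as they then stand; what a row does not reach is not made up. A row lasts 1/10 s, in which the tool goes at most 50 mm and 8.59 degrees, less where a joint would pass 70% of its speed; a pose out of reach is approached as far as the arm can. A call is refused whole if a number of a shift passes 50 or a number of a turn 0.15, either way. A call with a gripper value outside its range is refused whole. The fingers move at their own pace and stop on an object; FORCE is the grip in N (left out, the last holds). Time passes only in rows, so rows that do not move let the fingers close. It gives the time, the measured TCP pose, the force, the opening and the grip force at its end, in the units of the state.
- bot.observe(): the state, without advancing time (a new reading comes with each control period).
- bot.grab_frame(name): name is "scene" or "top" or "wrist"; returns a dict with "img" (400x640x3 uint8, red, green, blue), "intrinsics" (3x3 intrinsics, pixels), "R" (3x3) and "t" (3): a world point X has camera coordinates R X + t; the wrist camera has in their place "tool_from_camera" (4x4, takes a point from camera to tool coordinates, whose origin is the TCP and whose axes are the flange's). Camera axes: x right, y down, z forward; pixel columns grow to the right and rows downward; lengths in m; the calibration is good to about 2 mm. A picture is of the moment at which its call begins: read the wrist's pose just before it. There is no depth.
- bot.job_done(): hands the job in; it is judged then, once.
Trained networks look in a picture, given as the dict that the camera call returned (one of the last four; its "shot" number tells which), for a name from the list of things; names that differ only in an ending like _2 or _b are one class to them, and where a whole thing is asked for, a point or a joint stands for the part that bears it (a point fixed in the world has none). Each returns a list of dicts, best first, with "conf" (0 to 1); they miss things now and then, are a little off and sometimes report something else, mostly with a low value. They report only what shows in the picture. A call takes as long as a camera call. They do not tell look-alikes from the thing itself.
- bot.trace(query, picture): "region" (400x640 bool, what is visible of it).
- bot.spot_point(query, picture): "xyz" ([x, y, z] in m, in world coordinates, good to about 4 mm: a listed point, or the origin of a listed thing).
The state is a dict: "clock": time; "qpos": joint angles; "qd": joint speeds; "joint_efforts": joint torques, N m; "position": TCP position; "tool_rot": TCP orientation; "force": force on the tool from outside, world axes, zero at the start; "moment": the same for the moment, N m; "grip_width": finger opening in m; "finger_force": force on a finger pad.
Only numpy, scipy, OpenCV 4.12 (cv2) and the standard library are available. Lean on these libraries where they do the work, as an engineer would, in place of code of your own. Each camera call takes 0.05 s, during which the arm holds its last target. There are 200 camera calls.

## Working session

There is one attempt and no reset: what is moved stays moved. The work goes in short steps, Python scripts to look and compute and a shell command to move; the robot and the scene stay as the last step left them, time stands still between calls to the robot, and variables do not carry over. Pictures are saved under pics/ and viewed, at most 10 in all, crops included, and the job is handed in when it is done.

```bash
mkdir -p pics; cat > h.py <<'E'
from workcell import bot
import numpy as np, cv2
def proj(f,X):
    X=np.atleast_2d(X); c=X@np.array(f["R"]).T+np.array(f["t"]); p=c@np.array(f["intrinsics"]).T
    return p[:,:2]/p[:,2:]
E
python3 - <<'E'
from h import *
s=bot.observe(); print(s, bot.tip_reach)
for n in ["top","scene"]:
    f=bot.grab_frame(n); cv2.imwrite(f"pics/{n}0.png",f["img"][:,:,::-1])
    print(n,np.round(f["t"],3).tolist())
    for q in ["jig","stop_face","shaft_mid","jaw_mouth","paddle_top","plate_center","plate","stamp_a","marker_red","ink_pad","tube","book"]:
        r=bot.spot_point(q,f)
        print(q,[(np.round(d["xyz"],4).tolist(),round(d["conf"],2),np.round(proj(f,d["xyz"])[0]).tolist()) for d in r[:4]])
E
```

```text
{'clock': 0.0, 'qpos': array([-1.32821121,  0.52202185, -0.0363645 ,  1.60000065,  0.02119395,
        1.02109338, -0.11282569]), 'qd': array([ 7.29864601e-04,  8.86784844e-04, -1.22936659e-03, -1.10653379e-03,
        8.01803512e-05,  4.75724157e-05,  1.35517638e-03]), 'joint_efforts': array([-1.58741295e-03, -9.27127075e+01,  1.97909296e+00, -3.69946826e+01,
        1.77753990e-02,  8.08502053e-03,  2.67922439e-05]), 'position': array([0.19224937, 0.59443088, 0.30332302]), 'tool_rot': array([-3.14045543e+00,  5.75164379e-05,  2.82880078e+00]), 'force': array([ 0.27129212,  0.70205482, -0.18631858]), 'moment': array([0.00460744, 0.05669826, 0.02849792]), 'finger_force': 0.0, 'grip_width': 0.08539637789657714} 0.0726
top [-0.01, 0.551, 1.255]
jig [([0.6418, 0.0947, 0.0025], 0.65, [281.0, 174.0]), ([0.4737, -0.4846, 0.0038], 0.22, [492.0, 232.0])]
stop_face [([0.6779, 0.0955, 0.0181], 0.96, [281.0, 161.0]), ([0.6066, 0.0087, -0.0002], 0.38, [312.0, 187.0])]
shaft_mid [([0.5947, 0.1381, 0.0262], 0.71, [265.0, 190.0])]
jaw_mouth [([0.6442, 0.0955, 0.0125], 0.61, [281.0, 173.0]), ([0.582
[... 1215 characters left out ...]
481, 0.0936, 0.0058], 0.75, [405.0, 203.0]), ([0.5832, 0.0886, 0.0133], 0.72, [334.0, 229.0]), ([0.5046, -0.0656, 0.0059], 0.57, [326.0, 193.0]), ([0.6081, 0.0112, -0.0021], 0.37, [309.0, 221.0])]
plate [([0.4968, -0.0635, 0.0005], 0.93, [328.0, 194.0]), ([0.3467, 0.094, 0.0027], 0.83, [405.0, 204.0]), ([0.5846, 0.087, 0.0094], 0.74, [333.0, 230.0])]
stamp_a [([0.5852, 0.2296, -0.0002], 0.85, [368.0, 266.0]), ([0.6088, 0.0129, -0.0028], 0.72, [310.0, 222.0])]
marker_red [([0.7057, -0.015, -0.0024], 0.81, [272.0, 229.0])]
ink_pad [([0.7611, 0.118, -0.0002], 0.71, [279.0, 267.0])]
tube [([0.4865, 0.4957, -0.0025], 0.74, [488.0, 326.0])]
book [([0.4737, -0.4821, -0.0001], 0.69, [266.0, 135.0])]
```

```bash
python3 - <<'E'
import cv2
a=cv2.imread("pics/top0.png")[100:310,200:380]; cv2.imwrite("pics/topc.png",cv2.resize(a,None,fx=2.8,fy=2.8,interpolation=2))
a=cv2.imread("pics/scene0.png"); cv2.imwrite("pics/scenec.png",cv2.resize(a[170:300,240:430],None,fx=4,fy=4,interpolation=2))
E
```

```text
(no output)
```

View pics/topc.png

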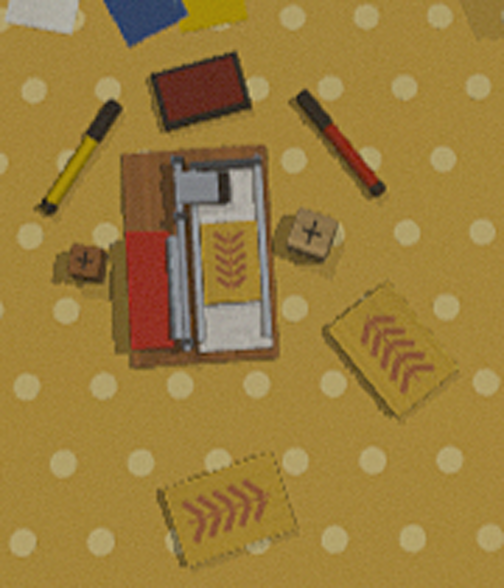

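View pics/scenec.png

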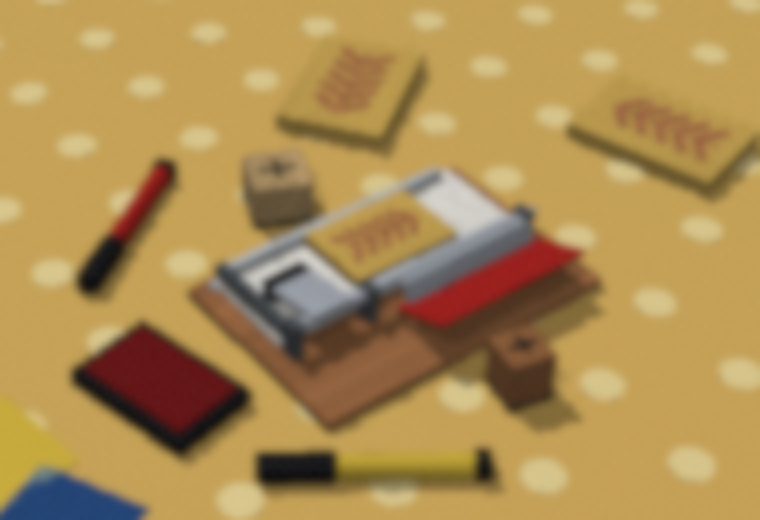

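The plate in the channel (top px 282,193) could be confused with two bigger loose plates at (339,224) and (282,282). The channel one is the smallest and is the one between the guides in both crops, so I choose it. The jig points away from the robot with a small positive yaw, and the red paddle is on its left (+y).

Next I fit the jig pose and check it with an overlay.

```bash
cat >> h.py <<'E'
from scipy.optimize import least_squares
P={"stop_face":(40,0,17),"shaft_mid":(-45,46,28),"jaw_mouth":(5,2,12),"jig":(0,0,0),"paddle_top":(-77.5,75,26)}
def J(p,X): # jig mm -> world m
    X=np.atleast_2d(X)/1000.; c,s=np.cos(p[2]),np.sin(p[2])
    return np.c_[p[0]+c*X[:,0]-s*X[:,1],p[1]+s*X[:,0]+c*X[:,1],X[:,2]]
def fit(obs):
    r=lambda p:np.concatenate([(J(p,P[k])[0]-o)[:2]*1000 for k,o in obs])
    return least_squares(r,[.64,.095,.05],x_scale=[.01,.01,.1],loss="soft_l1",f_scale=4)
E
python3 - <<'E'
from h import *
obs=[];pl=[];F={}
for n in ["top","scene"]:
    f=bot.grab_frame(n);F[n]=f
    for k in P:
        for d in bot.spot_point(k,f)[:1]: obs.append((k,np.array(d["xyz"])))
    pl+=[d["xyz"] for d in bot.spot_point("plate_center",f) if abs(d["xyz"][0]-.585)<.02 and abs(d["xyz"][1]-.09)<.02]
r=fit(obs);p=r.x;print(p,np.round(r.fun.reshape(-1,2),1).tolist(),pl)
for n,(u0,v0,k) in {"top":(230,140,6),"scene":(280,200,6)}.items():
    f=F[n];im=cv2.resize(f["img"][v0:v0+95,u0:u0+ (90 if n=="top" else 120),::-1],None,fx=k,fy=k,interpolation=2)
    for Q,c in [([(-150,-41,0),(65,-41,0),(65,103,0),(-150,103,0)],(255,0,0)),([(-130,-29.5,19),(48,-29.5,19),(48,29.5,19),(-130,29.5,19)],(0,255,0)),([(-140,46,32),(50,46,32)],(255,255,0))]:
        q=((proj(f,J(p,np.array(Q)))-[u0-.5,v0-.5])*k).astype(int); cv2.polylines(im,[q],True,c,1)
    cv2.imwrite(f"pics/{n}ov.png",im)
a,b=cv2.imread("pics/topov.png"),cv2.imread("pics/sceneov.png")
m=np.hstack([a,b]);m=cv2.resize(m,None,fx=.63,fy=.63,interpolation=3) if m.shape[1]>800 else m
cv2.imwrite("pics/ov.png",m)
E
```

```text
[0.63878317 0.09485058 0.03668857] [[0.7, 0.4], [-1.8, -0.0], [-1.2, 2.4], [-2.8, -1.7], [2.1, 0.7], [2.6, -2.9], [2.3, -0.6], [-2.4, 4.5], [0.6, 1.2], [-0.1, -3.5]] [[0.5849, 0.0938, 0.016], [0.5844, 0.0854, 0.0166]]
```

View pics/ov.png

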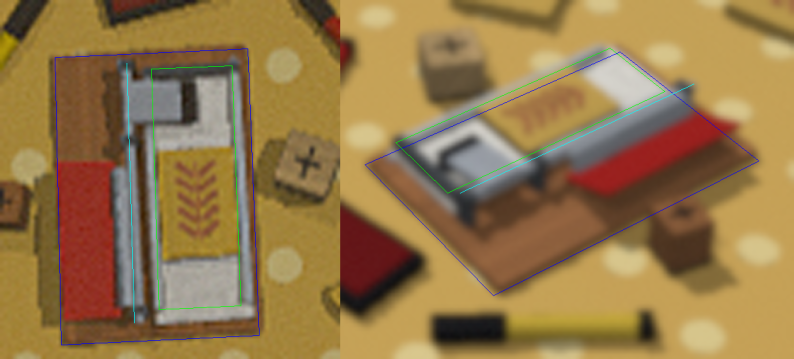

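```bash
python3 -m jog '[[[0,0,0,0,0,-0.12,0.72],[0,0,0,0,0,-0.12,0.72],[0,0,0,0,0,-0.11,0.72],[-20,-30,0,0,0,0,0.72],[-20,-30,0,0,0,0,0.72]]]' && python3 -m jog '[[[-20,-30,0,0,0,0,0.72],[-20,-30,0,0,0,0,0.72],[-20,-30,0,0,0,0,0.72],[-20,-30,0,0,0,0,0.72],[-20,-30,0,0,0,0,0.72]]]' && python3 -m jog '[[[-20,-30,0,0,0,0,0.72],[-20,-30,0,0,0,0,0.72],[-20,-30,0,0,0,0,0.72],[-20,-30,0,0,0,0,0.72],[-20,-30,0,0,0,0,0.72]]]' && python3 -m jog '[[[-22,-30,0,0,0,0,0.72],[-22,-30,0,0,0,0,0.72],[-22,-30,0,0,0,0,0.72],[-22,-27,0,0,0,0,0.72],[0,0,0,0,0,0,0.72]]]'
```

```text
clock: 2.5
position: [0.2345, 0.5356, 0.3036]
tool_rot: [-3.141, -0.0, -3.103]
force: [0.7, 0.5, -0.6]
grip_width: 0.0614
finger_force: 0.0
clock: 3.0
position: [0.3408, 0.3887, 0.3041]
tool_rot: [3.141, 0.0, -3.105]
force: [1.1, -0.4, -0.1]
grip_width: 0.0616
finger_force: 0.0
clock: 3.5
position: [0.4463, 0.2425, 0.3041]
tool_rot: [3.141, 0.0, -3.104]
force: [-0.3, 0.7, -0.6]
grip_width: 0.0615
finger_force: 0.0
clock: 4.0
position: [0.5401, 0.1261, 0.3039]
tool_rot: [-3.14, 0.001, -3.11]
force: [-0.9, 0.7, -0.1]
grip_width: 0.0616
finger_force: 0.0
```

```bash
cat >> h.py <<'E'
from scipy.spatial.transform import Rotation as Ro
def wrist():
    s=bot.observe(); f=bot.grab_frame("wrist")
    T=np.eye(4);T[:3,:3]=Ro.from_euler("xyz",s["tool_rot"]).as_matrix();T[:3,3]=s["position"]
    M=np.linalg.inv(T@np.array(f["tool_from_camera"]))
    f2=dict(f);f2["R"]=M[:3,:3];f2["t"]=M[:3,3]
    return s,f,f2
E
python3 - <<'E'
from h import *
s,f,g=wrist();obs=[]
print(s["position"],s["tool_rot"],np.array(f["tool_from_camera"]).round(3).tolist())
for k in P:
    r=bot.spot_point(k,f)
    if r: obs.append((k,np.array(r[0]["xyz"]))); print(k,r[0]["xyz"],r[0]["conf"])
print([(d["xyz"],d["conf"]) for d in bot.spot_point("plate_center",f)])
np.savez("w.npz",img=f["img"],K=f["intrinsics"],R=g["R"],t=g["t"])
p=fit(obs).x if len(obs)>1 else np.array([.6388,.0949,.037]);print(p)
cv2.imwrite("pics/wraw.png",f["img"][:,:,::-1])
im=f["img"][:,:,::-1].copy()
p=np.array([.6388,.0949,.037])
for Q,c in [([(-150,-41,0),(65,-41,0),(65,103,0),(-150,103,0)],(255,0,0)),([(-130,-29.5,19),(48,-29.5,19),(48,29.5,19),(-130,29.5,19)],(0,255,0))]:
    cv2.polylines(im,[proj(g,J(p,np.array(Q))).round().astype(int)],True,c,1)
cv2.imwrite("pics/w1.png",im)
E
```

```text
[0.54011807 0.12605713 0.3038649 ] [-3.14007884e+00  1.06359355e-03 -3.10992016e+00] [[-0.0, -0.951, -0.311, 0.08], [1.0, -0.0, -0.0, 0.001], [0.0, -0.311, 0.951, -0.07], [0.0, 0.0, 0.0, 1.0]]
stop_face [0.6781, 0.0992, 0.0195] 0.66
shaft_mid [0.5945, 0.1353, 0.0278] 0.76
jaw_mouth [0.6437, 0.1002, 0.0096] 0.88
jig [0.6361, 0.0969, 0.0058] 0.79
paddle_top [0.5557, 0.1673, 0.0281] 0.87
[([0.4983, -0.0645, 0.003], 0.89), ([0.5877, 0.0947, 0.0169], 0.67), ([0.587, 0.2345, 0.0027], 0.24)]
[0.63852951 0.09646265 0.06438321]
```

View pics/w1.png

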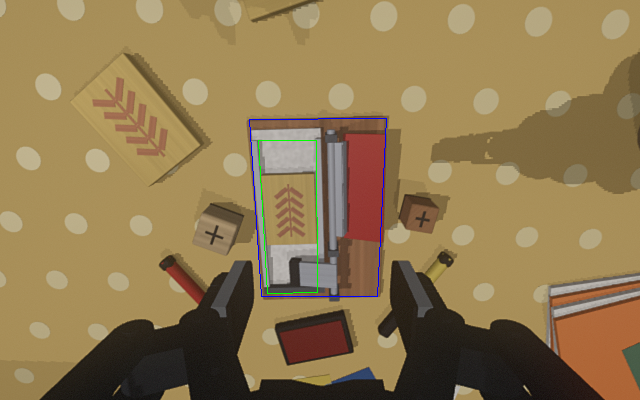

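The overlay is nearly right, and the small brass plate sits in the channel at px (290,210). Next is a close crop to choose yaw and check the plate.

```bash
python3 - <<'E'
import cv2
a=cv2.imread("pics/wraw.png")[110:305,240:400]; cv2.imwrite("pics/wc.png",cv2.resize(a,None,fx=3,fy=3,interpolation=2))
E
```

```text
(no output)
```

View pics/wc.png

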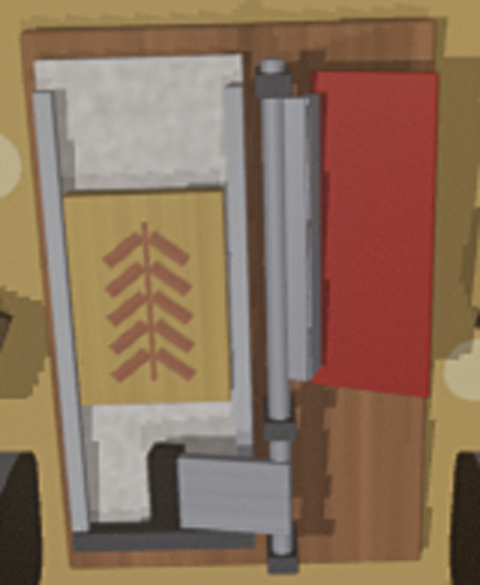

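```bash
python3 - <<'E'
from h import *
w=np.load("w.npz");g=dict(R=w["R"],t=w["t"],intrinsics=w["K"])
L=[((-130,-29.5,19),(53,92)),((-130,29.5,19),(227,85)),((48,-29.5,19),(88,530)),((-140,46,30),(272,60)),((50,46,30),(283,555)),((-135,99,35),(437,73)),((-20,99,35),(428,397))]
plate=[((-40,-28),(63,193)),((-40,28),(222,190)),((40,-28),(81,405)),((40,28),(229,401))]
px=lambda q:(np.array(q,float)/3+[240,110]-.33)
def res(v):
    r=[proj(g,J(v[:3],X))[0]-px(q) for X,q in L]
    return np.concatenate(r)
def rp(v,p): return np.concatenate([proj(g,J(p,(a*np.cos(v[2])-b*np.sin(v[2])+v[0],b+a*v[2]+v[1],22)))[0]-px(q) for (a,b),q in plate])
s=least_squares(res,[.6388,.096,.05],x_scale=[.01,.01,.1],loss="soft_l1");p=s.x
print(p,res(p).reshape(-1,2).round(1).tolist())
q=least_squares(rp,[-55,0,0],args=(p,),x_scale=[1,1,.01]);print(q.x,q.fun.reshape(-1,2).round(1).tolist())
o=bot.observe();tr=np.array([.5401,.1261])
def tgt(x,y):
    t=J(p,(x,y,0))[0][:2]; d=t-o["position"][:2]; R=Ro.from_euler("xyz",o["tool_rot"]).as_matrix()
    return (R.T@np.r_[d,0]*1000).round(1)
print("to (-114,38):",tgt(-114,38),"yaw turn wz",-(np.pi+p[2]-(o["tool_rot"][2]%(2*np.pi))))
E
```

```text
[0.63733719 0.0961376  0.05587385] [[-0.6, -0.7], [-0.7, 0.2], [0.2, 5.6], [0.6, -0.8], [-0.4, 2.7], [0.7, -0.7], [0.1, 0.3]]
[-5.45548413e+01 -6.15067108e-02  1.80275141e-03] [[-0.3, 0.3], [0.4, -0.1], [-0.5, -0.2], [0.4, -0.0]]
to (-114,38): [16.2 -2.7 -0. ] yaw turn wz -0.017291412758224656
```

```bash
python3 -m jog '[[[16,-3,37,0,0,-0.02,0.72],[0,0,37,0,0,0,0.72],[0,0,37,0,0,0,0.72],[0,0,37,0,0,0,0.72],[0,0,35,0,0,0,0.72]]]' && python3 -m jog '[[[0,0,0,0,0,0,0.72]]]'; python3 - <<'E'
from h import *
w=np.load("w.npz");print(w["K"].round(1).tolist())
s,f,g=wrist();print(s["position"],s["tool_rot"],s["force"],s["grip_width"])
im=f["img"][:,:,::-1].copy();cv2.imwrite("pics/w2raw.png",im)
T=np.linalg.inv(np.array(f["tool_from_camera"]))
for dz in (66,72.6,79):
  for y in (-1,1):
    X=np.array([[x,y*yy,dz] for x,yy in ((11,30.75),(-11,30.75),(-11,45.2),(11,45.2))])/1000
    c=X@T[:3,:3].T+T[:3,3];q=c@np.array(f["intrinsics"]).T;q=q[:,:2]/q[:,2:];print(dz,y,q.round().tolist())
    cv2.polylines(im,[q.round().astype(int)],True,{66:(255,0,0),72.6:(0,255,0),79:(0,0,255)}[dz],1)
cv2.imwrite("pics/w2.png",im)
E
```

```text
clock: 4.85
position: [0.5216, 0.1272, 0.1196]
tool_rot: [3.141, 0.0, -3.083]
force: [1.2, 0.6, -0.1]
grip_width: 0.0613
finger_force: 0.0
clock: 4.95
position: [0.5199, 0.1267, 0.1176]
tool_rot: [-3.14, -0.006, -3.083]
force: [0.4, -0.2, -0.2]
grip_width: 0.0615
finger_force: 0.0
[[345.8, 0.0, 321.5], [0.0, 345.8, 204.6], [0.0, 0.0, 1.0]]
[0.5199122  0.12665499 0.11760683] [-3.14016975 -0.00584225 -3.08327458] [ 0.37811497 -0.24362412 -0.21678465] 0.061522009557250866
66 -1 [[249.0, 257.0], [252.0, 301.0], [221.0, 301.0], [216.0, 257.0]]
66 1 [[390.0, 257.0], [387.0, 301.0], [419.0, 301.0], [423.0, 257.0]]
72.6 -1 [[252.0, 251.0], [255.0, 293.0], [224.0, 293.0], [220.0, 251.0]]
72.6 1 [[387.0, 251.0], [385.0, 293.0], [415.0, 293.0], [419.0, 251.0]]
79 -1 [[255.0, 245.0], [257.0, 286.0], [228.0, 286.0], [224.0, 245.0]]
79 1 [[385.0, 245.0], [382.0, 286.0], [412.0, 286.0], [415.0, 245.0]]
```

View pics/w2.png

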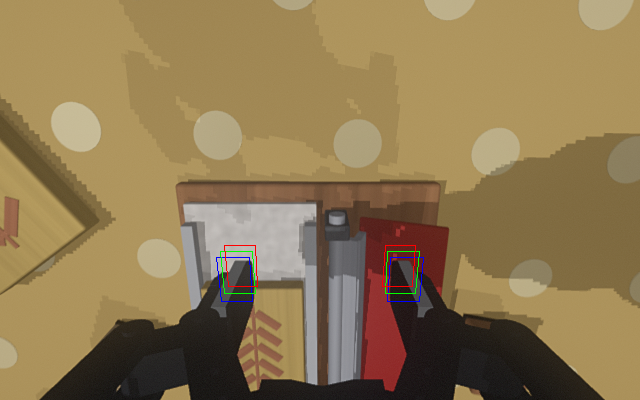

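The fingertips sit over the channel behind the plate (px 242,262) and over the paddle (px 400,262). The tip reach is about 70 to 73 mm, so I descend.

```bash
python3 -m jog '[[[0,0,7,0,0,0,0.72],[0,0,7,0,0,0,0.72],[0,0,0,0,0,0,0.72]]]' && python3 -m jog '[[[0,0,5,0,0,0,0.72],[0,0,0,0,0,0,0.72]]]' && python3 -m jog '[[[0,0,4,0,0,0,0.72],[0,0,0,0,0,0,0.72],[0,0,0,0,0,0,0.72]]]'
```

```text
clock: 5.3
position: [0.5221, 0.1267, 0.1072]
tool_rot: [3.141, 0.001, -3.084]
force: [0.1, 0.3, -0.4]
grip_width: 0.0615
finger_force: 0.0
clock: 5.5
position: [0.5219, 0.1266, 0.1018]
tool_rot: [3.142, 0.0, -3.084]
force: [-0.4, -0.3, -0.4]
grip_width: 0.0616
finger_force: 0.0
clock: 5.8
position: [0.522, 0.1266, 0.0978]
tool_rot: [-3.142, -0.0, -3.084]
force: [-0.6, -0.2, 1.6]
grip_width: 0.0616
finger_force: 0.0
```

```bash
python3 -m jog '[[[0,0,4,0,0,0,0.72],[0,0,0,0,0,0,0.72],[0,0,0,0,0,0,0.72]]]' && python3 -m jog '[[[0,0,3,0,0,0,0.72],[0,0,0,0,0,0,0.72],[0,0,0,0,0,0,0.72]]]' && python3 -m jog '[[[0,0,2,0,0,0,0.72],[0,0,0,0,0,0,0.72],[0,0,0,0,0,0,0.72]]]'; python3 - <<'E'
from h import *
f=bot.grab_frame("scene")
a=f["img"][190:280,270:400,::-1];cv2.imwrite("pics/s3.png",cv2.resize(a,None,fx=6,fy=6,interpolation=2))
print(bot.observe()["force"],[(d["xyz"],d["conf"]) for d in bot.spot_point("paddle_top",f)])
E
```

```text
clock: 6.1
position: [0.5219, 0.1266, 0.0938]
tool_rot: [-3.141, -0.0, -3.084]
force: [0.2, 0.4, -0.4]
grip_width: 0.0614
finger_force: 0.0
clock: 6.4
position: [0.5221, 0.1265, 0.0909]
tool_rot: [-3.142, 0.0, -3.085]
force: [1.0, -0.7, 3.3]
grip_width: 0.0615
finger_force: 1.4
clock: 6.7
position: [0.5221, 0.1264, 0.0889]
tool_rot: [-3.141, 0.0, -3.085]
force: [0.4, -3.7, 3.4]
grip_width: 0.0617
finger_force: 2.3
[ 1.68057961 -3.0998067   3.32581225] [([0.558, 0.1721, 0.0231], 0.62), ([0.6351, 0.094, 0.0028], 0.4), ([0.6444, 0.0949, 0.0122], 0.3)]
```

View pics/s3.png

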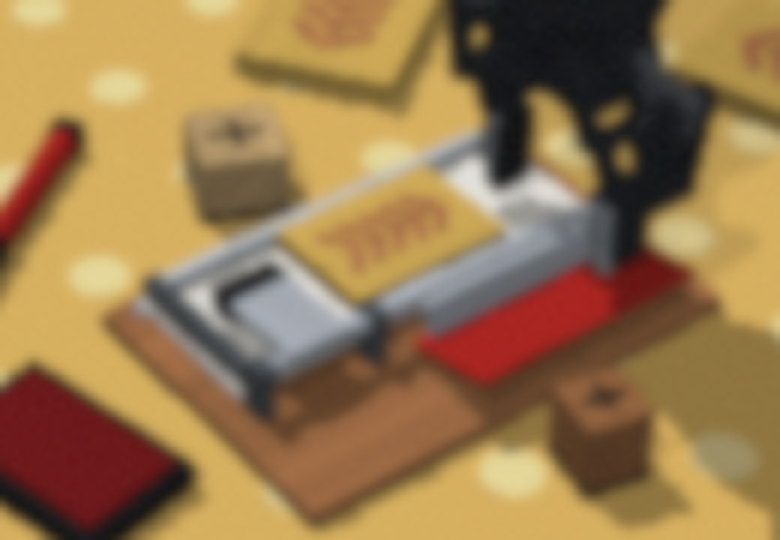

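The left fingertip is in the channel behind the plate (px 510,165 in the crop) and the right one is on the paddle, which is partly down. At about 3.4 N it needs more, so I keep pressing.

```bash
python3 -m jog '[[[0,0,1.5,0,0,0,0.72],[0,0,0,0,0,0,0.72],[0,0,0,0,0,0,0.72]]]' && python3 -m jog '[[[0,0,1.5,0,0,0,0.72],[0,0,0,0,0,0,0.72],[0,0,0,0,0,0,0.72]]]'; python3 - <<'E'
from h import *
F=[]
f=bot.grab_frame("scene")
for _ in range(3): F.append(bot.observe()["force"]);bot.grab_frame("wrist")
print(np.round(F,1).tolist(),[(d["xyz"],d["conf"]) for d in bot.spot_point("paddle_top",f)])
s,f,g=wrist();a=f["img"][:,:,::-1];cv2.imwrite("pics/w4.png",a)
E
```

```text
clock: 7.1
position: [0.522, 0.1262, 0.0874]
tool_rot: [-3.141, 0.0, -3.085]
force: [0.3, -5.4, 4.3]
grip_width: 0.0614
finger_force: 3.0
clock: 7.4
position: [0.5221, 0.126, 0.0859]
tool_rot: [-3.141, 0.0, -3.085]
force: [0.8, -5.7, 6.7]
grip_width: 0.0616
finger_force: 3.5
[[1.7, -6.3, 6.0], [1.1, -6.4, 6.9], [0.4, -6.3, 6.3]] [([0.5857, 0.2319, -0.002], 0.7), ([0.5543, 0.1685, 0.0165], 0.6), ([0.7047, -0.0163, 0.001], 0.46)]
```

View pics/w4.png

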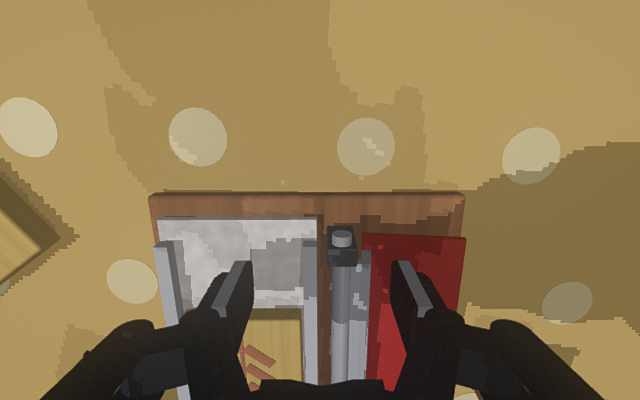

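The paddle is almost level (top about z = 16 mm, 6.3 N) and the channel fingertip is behind the plate. Pushing now.

```bash
python3 -m jog '[[[-4,0,0,0,0,0,0.72],[-4,0,0,0,0,0,0.72],[-4,0,0,0,0,0,0.72],[-4,0,0,0,0,0,0.72],[-4,0,0,0,0,0,0.72]]]' && python3 -m jog '[[[-4,0,0,0,0,0,0.72],[-4,0,0,0,0,0,0.72],[-4,0,0,0,0,0,0.72],[-4,0,0,0,0,0,0.72],[-4,0,0,0,0,0,0.72]]]' && python3 -m jog '[[[-3,0,0,0,0,0,0.72],[-3,0,0,0,0,0,0.72],[0,0,0,0,0,0,0.72]]]'; python3 - <<'E'
from h import *
f=bot.grab_frame("scene")
print(bot.observe()["force"],[(d["xyz"],d["conf"]) for q in("plate_center","paddle_top") for d in bot.spot_point(q,f)])
f=bot.grab_frame("top");print([(d["xyz"],d["conf"]) for q in("plate_center","paddle_top") for d in bot.spot_point(q,f)])
E
```

```text
clock: 8.2
position: [0.5414, 0.128, 0.0856]
tool_rot: [3.142, -0.002, -3.084]
force: [-6.8, -1.1, 5.5]
grip_width: 0.0614
finger_force: 3.8
clock: 8.7
position: [0.5613, 0.1292, 0.0856]
tool_rot: [3.142, -0.002, -3.084]
force: [-7.1, -1.0, 6.0]
grip_width: 0.0615
finger_force: 4.0
clock: 9.0
position: [0.5676, 0.1295, 0.0857]
tool_rot: [3.141, -0.001, -3.084]
force: [-5.3, -0.6, 5.6]
grip_width: 0.0618
finger_force: 3.3
[-3.18917381  0.41363564  4.57008425] [([0.349, 0.0947, 0.0102], 0.96), ([0.619, 0.0888, 0.0165], 0.61), ([0.5027, -0.0661, 0.004], 0.57), ([0.557, 0.1688, 0.0177], 0.59), ([0.6168, 0.0903, 0.011], 0.45)]
[([0.499, -0.0654, 0.0038], 0.71), ([0.6203, 0.0933, 0.0199], 0.66)]
```

```bash
python3 -m jog '[[[-4,0,0,0,0,0,0.72],[-4,0,0,0,0,0,0.72],[-4,0,0,0,0,0,0.72],[-2,0,0,0,0,0,0.72]]]' && python3 -m jog '[[[-1.5,0,0,0,0,0,0.72],[-1.5,0,0,0,0,0,0.72]]]' && python3 -m jog '[[[-1,0,0,0,0,0,0.72],[-1,0,0,0,0,0,0.72]]]'
```

```text
clock: 9.7
position: [0.5818, 0.13, 0.0857]
tool_rot: [-3.141, -0.001, -3.084]
force: [-6.4, -1.0, 4.3]
grip_width: 0.0616
finger_force: 3.4
clock: 9.9
position: [0.5846, 0.1302, 0.0858]
tool_rot: [-3.141, -0.001, -3.084]
force: [-7.1, 0.3, 4.0]
grip_width: 0.0611
finger_force: 3.5
clock: 10.1
position: [0.586, 0.1302, 0.0856]
tool_rot: [-3.141, -0.002, -3.084]
force: [-10.9, -0.5, 5.6]
grip_width: 0.0614
finger_force: 6.4
```

```bash
python3 -m jog '[[[-1,0,0,0,0,0,0.72],[0,0,0,0,0,0,0.72]]]'; python3 -m jog '[[[-1,0,0,0,0,0,0.72],[0,0,0,0,0,0,0.72]]]'; python3 - <<'E'
from h import *
print(bot.observe()["force"])
f=bot.grab_frame("top");print([(d["xyz"],d["conf"]) for d in bot.spot_point("plate_center",f)])
f=bot.grab_frame("scene");print([(d["xyz"],d["conf"]) for d in bot.spot_point("plate_center",f)])
a=f["img"][190:280,270:400,::-1];cv2.imwrite("pics/s5.png",cv2.resize(a,None,fx=6,fy=6,interpolation=2))
E
```

```text
clock: 10.3
position: [0.5863, 0.1302, 0.0855]
tool_rot: [-3.141, -0.004, -3.085]
force: [-13.3, -1.7, 9.3]
grip_width: 0.0613
finger_force: 8.1
clock: 10.5
position: [0.5866, 0.1302, 0.0853]
tool_rot: [-3.141, -0.005, -3.085]
force: [-17.4, 0.2, 11.5]
grip_width: 0.0616
finger_force: 10.2
[-17.39046648   0.2435034   11.5127662 ]
[([0.5014, -0.0675, 0.0039], 0.92), ([0.6368, 0.0928, 0.0168], 0.54)]
[([0.6354, 0.0924, 0.0168], 0.86), ([0.5005, -0.0648, 0.0059], 0.84)]
```

View pics/s5.png

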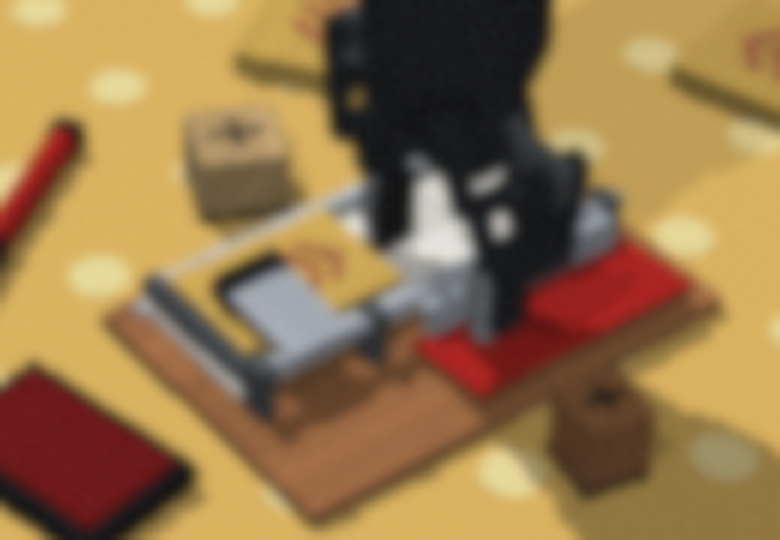

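The plate is against the dark stop under the raised jaw (crop px 160 to 400), the force rose sharply to 17 N with almost no motion, and the plate reads at its home x. I back off a little and then lift, so the jaw clamps.

```bash
python3 -m jog '[[[2,0,0,0,0,0,0.72],[2,0,0,0,0,0,0.72],[1.5,0,0,0,0,0,0.72],[0,0,0,0,0,0,0.72]]]' && python3 -m jog '[[[0,0,-2,0,0,0,0.72],[0,0,-2,0,0,0,0.72],[0,0,-3,0,0,0,0.72],[0,0,-4,0,0,0,0.72],[0,0,-6,0,0,0,0.72]]]' && python3 -m jog '[[[0,0,-25,0,0,0,0.72],[0,0,-35,0,0,0,0.72],[0,0,-35,0,0,0,0.72],[0,0,-35,0,0,0,0.72],[0,0,-30,0,0,0,0.72]]]' && python3 -m jog '[[[30,0,0,0,0,0,0.72],[30,0,0,0,0,0,0.72],[0,0,0,0,0,0,0.72],[0,0,0,0,0,0,0.72]]]'; python3 - <<'E'
from h import *
s,f,g=wrist();print(s["force"])
cv2.imwrite("pics/w6.png",f["img"][:,:,::-1])
print([(d["xyz"],d["conf"]) for q in("plate_center","paddle_top","jig") for d in bot.spot_point(q,f)])
u=proj(g,[[.637,.096,.02]])[0].astype(int)
a=f["img"][max(0,u[1]-130):u[1]+50,max(0,u[0]-90):u[0]+120,::-1];cv2.imwrite("pics/w6c.png",cv2.resize(a,None,fx=3,fy=3,interpolation=2))
E
```

```text
clock: 11.1
position: [0.5841, 0.1302, 0.0863]
tool_rot: [3.141, 0.002, -3.085]
force: [3.6, -0.9, 3.9]
grip_width: 0.0614
finger_force: 2.2
clock: 11.6
position: [0.5831, 0.13, 0.1031]
tool_rot: [-3.141, -0.001, -3.084]
force: [0.5, -0.5, 0.3]
grip_width: 0.0615
finger_force: 0.0
clock: 12.1
position: [0.5833, 0.13, 0.2653]
tool_rot: [3.141, 0.001, -3.084]
force: [-0.5, -0.8, -1.0]
grip_width: 0.0618
finger_force: 0.0
clock: 12.5
position: [0.5234, 0.1267, 0.2636]
tool_rot: [3.141, 0.001, -3.084]
force: [-0.2, -0.3, -0.2]
grip_width: 0.0615
finger_force: 0.0
[-0.24460127 -0.25713726 -0.19829377]
[([0.4962, -0.0639, 0.0055], 0.96), ([0.6402, 0.0954, 0.0151], 0.62), ([0.5572, 0.1657, 0.0192], 0.9), ([0.7056, -0.0178, -0.003], 0.54)]
```

View pics/w6c.png

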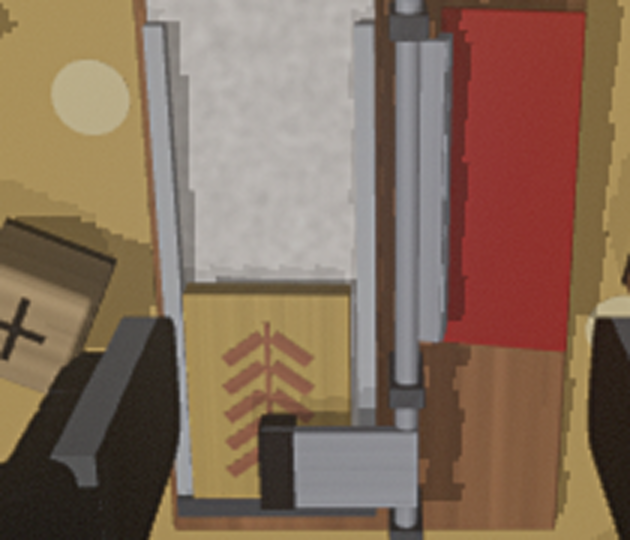

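The plate's leading edge meets the dark stop (crop px 190 to 260, 497) with no gap, the jaw rests on it, and the paddle is up with the robot clear.

```bash
python3 -c "
from workcell import bot
print(bot.job_done())"
```

```text
the job is handed in; nothing more can be done
None
```

The plate is home against the end stop with the jaw clamped on it and the paddle released. The arm came near none of the loose things, and I handed the job in at about 12.5 s; the hand-in returned no verdict.

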